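# Set the juice tap over the jug to half open

## Task

Two boxed-juice dispensers stand on the lunch-packing table, and a steel jug stands under the spout of one of them. Turn the lever of that dispenser's ball valve to half open, 45 degrees, midway between shut (lever square across its pipe) and fully open (lever along the pipe over the spout), and let go of it. Leave the other dispenser's lever as it is and the jug standing where it is.

Things in the scene. Friction and masses are not known exactly. Their poses are not given: they have to be found in the camera images.
- jugside_valve (a joint): ball valve of the dispenser with the steel jug under its spout, rad: 0 shut (lever square across the pipe, to its left as seen facing from spout to carton), pi/2 fully open (lever along the pipe, out over the spout), stops at both ends; grows counter-clockwise seen from above. Starts between 0 and 0.3, stays where left; turning takes about 0.12 N m.
- jugside_lever (a point): middle of the black grip of that valve's lever, 182 mm above the table, 75 mm from the vertical stem it turns about. Grip: bar 75 mm long, 14 wide, 22 tall. x axis: from the stem out along the lever; z up. Below it the pipe's top is at 158 mm and the spout is 55 mm out from the stem; the carton (200 mm wide, top 206 mm up) begins 150 mm behind the stem.
- spare_lever (a point): the same point on the lever of the other, identical dispenser, which has no jug under it; must not be turned.
- jug: open steel jug with a side handle, 90 mm wide and 95 mm tall, loose, standing under the spout of the dispenser to be used; origin at the centre of its underside.
Mind the look-alikes: they are no part of the job. Of the things like the jug, leave any that is purple; of the rest the smaller one is meant.

How it is judged:
At the end, for the whole second after the job is handed in: The valve over the jug is at 0.785 rad (45 degrees) within 0.2 rad (11 degrees) and at rest; the other dispenser's lever is within 15 mm of where it began; the jug is upright (within 0.15 rad) and within 20 mm of where it began (value of joint jugside_valve between 0.585 and 0.985 rad and velocity of joint jugside_valve between -0.05 and 0.05 rad/s and distance of spare_lever from where it was at the start of the episode below 0.015 m and distance of jug from where it was at the start of the episode below 0.02 m and angle between jug's own z axis and vertical below 0.15 rad); the robot touches nothing.
It fails at once if the other dispenser's lever is turned (its grip moved more than 15 mm) (distance of spare_lever from where it was at the start of the episode above 0.015 m).
It fails at once if the jug is knocked over (tilted more than 0.5 rad) (angle between jug's own z axis and vertical above 0.5 rad).
It also fails if it takes over 32 s, if anything falls off the work surface, if the arm or the gripper's body presses on something with over 40 N, if the wrist force passes 120 N, or if a joint passes its speed limit or range.

## Robot

A 6-joint arm with a two-finger parallel gripper is mounted at the origin on the work surface. World frame = base frame: x ahead of the robot, y to its left, z up, the work surface at z = 0. Lengths are in m, angles in rad, forces in N, time in s.
With the tool pointing down it reaches from about 0.375 to 0.975 m from the base axis. Payload 3.8 kg.
Tool frame: the origin (TCP) lies midway between the tips of the shut fingers; the grasp point (between the pads) lies 19 mm behind it; x points along the fingers, z is the direction in which the jaws open and shut, and the axes are right-handed (so a half turn about x gives the same grasp; the last joint's range is limited). The gripper opens to 85 mm and grips with 20 to 120 N. Pads are 22 mm wide; open, the fingers measure 114 mm over their backs; the gripper's body (76 mm by 85 mm) begins 54 mm behind the grasp point. The pads swing forward as they close: fully open they stand 13 mm farther back than shut.
Start: joints at [1.242, 0.264, 1.604, -0, 1.274, -0.037], TCP at [0.194, 0.646, 0.231] pointing down, gripper open.
Joint ranges: [-2.63, 2.63], [-0.94, 2.18], [0.31, 2.57], [-1.31, 4.45], [0, 2.66], [-2.55, 2.55]. Speed limits (rad/s): [2.57, 2.57, 3.14, 3.14, 3.14, 3.14].

## Interface

Orientations are given as a rotation vector (axis times angle).
In Python, from workcell import * gives the robot as it stands. The module is installed in compiled form; this text tells all that it offers.
- The arm moves only by the tool carry_out, never from a script. Its arguments are lists of equal length, an entry for each row: "offset": the shift along the tool's x, y, z in cm, a list of three; "delta_rot": the turn, a rotation vector about the tool's x, y, z in degrees, a list of three. A call has exactly 5 rows; each row shifts and turns the commanded pose from where the row before left it, along the tool's axes as they then stand; what a row does not reach is not made up. A row lasts 1/12 s, in which the tool goes at most 41.7 mm and 7.16 degrees, less where a joint would pass 70% of its speed; a pose out of reach is approached as far as the arm can. A call is refused whole if a number of a shift passes 4.17 or a number of a turn 7.16, either way. A call with a gripper value outside its range is refused whole. "fingers" is the opening, from -1 (shut) to 1 (fully open), set as the call begins (left out, the last holds). The fingers move at their own pace and stop on an object; "newtons" is the grip in N (left out, the last holds). Time passes only in rows, so rows that do not move let the fingers close, or fill a call up. It gives the time, the measured TCP pose, the force and the opening at its end, in the units of the state.
- read_state(): the state, without advancing time (a new reading comes with each control period).
- read_camera(name): name is "scene" or "top" or "wrist"; returns (picture, depth): 420x560x3 uint8, red, green, blue; 420x560 float32, m along the optical axis (not along the pixel's ray), 0 where there is no reading.
- get_calibration(name): a dict with "fx", "fy", "cx", "cy" (pixels), "R" (3x3) and "t" (3): a world point X has camera coordinates R X + t; the wrist camera has in their place "mount" (4x4, takes a point from camera to tool coordinates, whose origin is the TCP and whose axes are the tool frame's). Camera axes: x right, y down, z forward; pixel columns grow to the right and rows downward; lengths in m; the calibration is good to about 2 mm. A picture is of the moment at which its call begins: read the wrist's pose just before it. get_calibration takes no time and is no camera call.
- finish_job(): hands the job in, once; it reports no verdict.
The state is a dict: "time": time; "q": joint angles; "joint_vel": joint speeds; "joint_torque": joint torques, N m; "tool_pos": TCP position; "tcp_rot": TCP orientation; "wrist_force": force on the tool from outside, world axes, zero at the start; "torque": the same for the moment, N m; "width": opening from 0.0 (shut) to 1.0 (fully open).
Only numpy, scipy, OpenCV 4.12 (cv2) and the standard library are available. Lean on these libraries where they do the work, as an engineer would, in place of code of your own. Each camera call takes 0.05 s, during which the arm holds its last target. There are 200 camera calls.

## Working session

There is one attempt and no reset: what is moved stays moved. The work goes in short steps, Python scripts to look and compute and a tool call to move; the robot and the scene stay as the last step left them, time stands still between calls to the robot, and variables do not carry over. Pictures are saved under pics/ and viewed, about 8 in all and at most 12, crops included, and the job is handed in when it is done.

Besides the shell and the picture viewer there is one more tool, called after "Call:" by a JSON object that holds its "op" and its "data", one argument or row to a line. carry_out: Moves the arm, as the interface text tells. Its arguments: {"type":"object","properties":{"offset":{"type":"array"},"delta_rot":{"type":"array"},"fingers":{"type":"number"},"newtons":{"type":"number"}},"required":["offset","delta_rot"]}

```bash
mkdir -p pics; python3 - <<'E'
from workcell import *
import numpy as np,cv2
s=read_state();print(s)
for n in("scene","top"):
    p,d=read_camera(n);c=get_calibration(n);np.savez(n+".npz",p=p,d=d,**{k:np.array(v) for k,v in c.items()})
    cv2.imwrite(f"pics/{n}0.png",p[:,:,::-1]);print(n,c)
E
```

```text
{'time': 0.0, 'q': array([ 1.24210308e+00,  2.64803783e-01,  1.60538464e+00,  7.45025844e-06,
        1.27369218e+00, -3.68763831e-02]), 'joint_vel': array([-1.94998207e-05,  6.64995579e-04,  2.87915149e-04,  2.64201402e-04,
        7.73512278e-05,  2.88221187e-03]), 'joint_torque': array([-5.69441290e-04, -5.15115094e+01, -3.67311251e+01,  2.23704797e-04,
        1.32822039e-02,  4.81743541e-05]), 'tool_pos': array([0.19393941, 0.64577179, 0.22992216]), 'tcp_rot': array([-0.99293936,  1.33517315,  0.99079379]), 'wrist_force': array([0.60810173, 0.46443023, 1.12811207]), 'torque': array([ 0.03944767, -0.00318141, -0.06074745]), 'width': 1.0005104396489601}
scene {'fx': 380.9993495197903, 'fy': 380.9993495197903, 'cx': 278.3192012533967, 'cy': 208.58459198652807, 'R': array([[ 0.05189315,  0.99858881,  0.01129094],
       [ 0.66675456, -0.02622733, -0.74481574],
       [-0.74346853,  0.04617912, -0.66717466]]), 't': array([-0.09374944, -0.15313328,  1.46360585])}
top {'fx': 509.8646428195496, 'fy': 509.8646428195496, 'cx': 288.9369182087873, 'cy': 202.9576820419779, 'R': array([[-0.00396283, -0.99995322,  0.00882358],
       [-0.9960403 ,  0.00316335, -0.08884656],
       [ 0.08881449, -0.00914072, -0.99600624]]), 't': array([0.07160581, 0.42572393, 1.37812411])}
```

View pics/scene0.png

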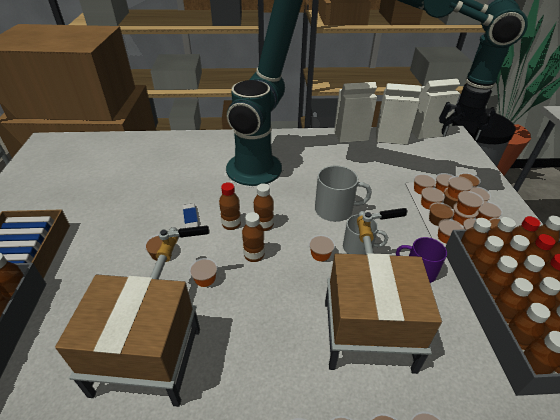

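View pics/top0.png

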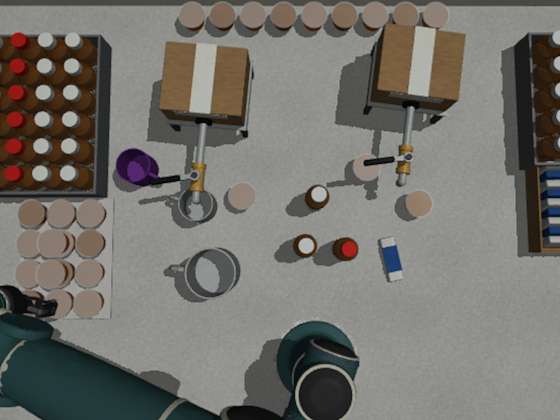

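```bash
cat > h.py <<'E'
import numpy as np,cv2
def ray(c,u,v,z):
    R,t=np.array(c["R"]),np.array(c["t"]);C=-R.T@t
    d=R.T@np.array([(u-c["cx"])/c["fx"],(v-c["cy"])/c["fy"],1.]);return C+d*(z-C[2])/d[2]
def pts(c,d):
    v,u=np.mgrid[:d.shape[0],:d.shape[1]]
    P=np.stack([(u-c["cx"])/c["fx"]*d,(v-c["cy"])/c["fy"]*d,d],-1)
    return (P-np.array(c["t"]))@np.array(c["R"])
def lever(c,p,d,box):
    """dark pixels at lever-top height within box (u0,v0,u1,v1)"""
    P=pts(c,d);m=(p.max(2)<60)&(d>0)&(abs(P[...,2]-.19)<.012)
    k=np.zeros_like(m);k[box[1]:box[3],box[0]:box[2]]=1;m&=k
    q=P[m];xy=q[:,:2].astype(np.float32);r=cv2.minAreaRect(xy)
    return m.sum(),q.mean(0),r
E
python3 - <<'E'
from h import *
c=np.load("top.npz");p,d=c["p"],c["d"]
for n,b in(("jug",(130,160,190,200)),("spare",(350,145,402,180))):print(n,lever(c,p,d,b))
P=pts(c,d)
hsv=cv2.cvtColor(p,cv2.COLOR_RGB2HSV)
b=(abs(hsv[...,0].astype(int)-20)<8)&(hsv[...,1]>140)&(hsv[...,2]>90)&(P[...,2]>.13)&(P[...,2]<.21)
for u0,u1 in((180,215),(390,420)):
    m=b.copy();m[:,:u0]=0;m[:,u1:]=0;m[:140]=0;m[215:]=0
    print("brass",m.sum(),np.argwhere(m).mean(0),P[m].mean(0),P[m].max(0))
for uv in((197,178),(408,157)):print("stem",ray(c,*uv,.185),P[uv[1],uv[0]])
print("jug rim",ray(c,195,206,.095),"big",ray(c,212,272,.12),"purple",ray(c,137,167,.09),P[167,122])
a=cv2.resize(p[120:300,100:300],(800,720))[:590];
cv2.imwrite("pics/crop.png",a[:,:,::-1])
E
```

```text
jug (np.int64(174), array([0.46814043, 0.3732624 , 0.19118646]), ((0.4682817757129669, 0.3721964657306671), (0.014152505435049534, 0.07211596518754959), 5.842949390411377))
spare (np.int64(163), array([ 0.51275387, -0.14594888,  0.19138775]), ((0.5133688449859619, -0.14596930146217346), (0.012074146419763565, 0.0731869786977768), 7.666440963745117))
brass 232 [177.00862069 198.43965517] [0.47938178 0.29564209 0.15322009] [0.51422104 0.316944   0.16317447]
brass 156 [159.53846154 405.12179487] [ 0.52165315 -0.21892742  0.15524418] [ 0.55950061 -0.20326379  0.18990535]
stem [0.47244891 0.29373465 0.185     ] [0.47239484 0.29366778 0.18538837]
stem [ 0.52263985 -0.2189397   0.185     ] [ 0.52105163 -0.21676807  0.19381351]
jug rim [0.41204702 0.31351155 0.095     ] big [0.24382833 0.2645328  0.12      ] purple [0.51503757 0.46670179 0.09      ] [0.52353207 0.52236644 0.03803244]
```

View pics/crop.png

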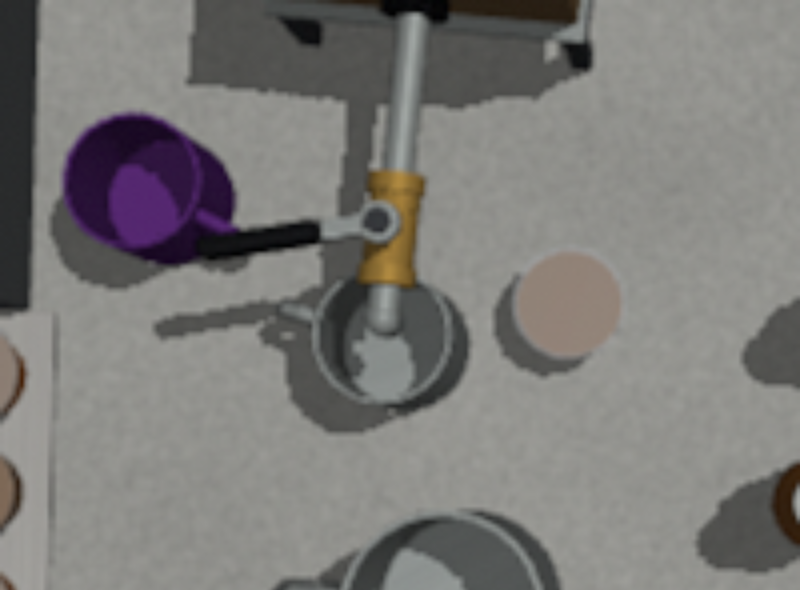

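```bash
python3 - <<'E'
from h import *
from workcell import *
from scipy.spatial.transform import Rotation as Ro
s=read_state();R=Ro.from_rotvec(s["tcp_rot"]).as_matrix();print(R.round(3));
c=np.load("top.npz");p,d=c["p"],c["d"];P=pts(c,d)
m=(abs(P[...,2]-.15)<.02);m[:,:185]=0;m[:,215:]=0;m[:128]=0;m[158:]=0
L=[(v,np.argwhere(m[v]).mean(),m[v].sum()) for v in range(130,158,4)];print(L)
a=[ray(c,l[1],l[0],.155) for l in (L[0],L[-1])];print(a);w=a[1]-a[0];print("pipe tilt deg",np.degrees(np.arctan2(w[1],-w[0])))
print("stem",ray(c,194.2,175.5,.19))
q=P[(P[...,1]>.4)&(P[...,1]<.75)&(P[...,0]>.3)&(d>0)];print("max z near crate",np.percentile(q[:,2],[99,100]))
T=np.array([.514,.379,.24])
print("to T in tool cm",R.T@(T-s["tool_pos"])*100)
E
```

```text
[[-0.001 -0.958  0.288]
 [-0.002  0.288  0.958]
 [-1.     0.    -0.002]]
[(130, np.float64(201.5), np.int64(8)), (134, np.float64(201.5), np.int64(8)), (138, np.float64(201.5), np.int64(8)), (142, np.float64(200.5), np.int64(8)), (146, np.float64(200.5), np.int64(8)), (150, np.float64(199.5), np.int64(8)), (154, np.float64(199.5), np.int64(8))]
[array([0.59755763, 0.28912732, 0.155     ]), array([0.53683214, 0.29341332, 0.155     ])]
pipe tilt deg 4.037234068605859
stem [0.47784596 0.29968326 0.19      ]
max z near crate [0.16427382 0.19639246]
to T in tool cm [ -0.96343575 -38.32627415 -16.34765418]
```

Candidates for the jug: small steel (196,206), which is under the spout; large steel (212,272); purple (137,167). The crop shows the small steel jug under the left dispenser's spout, so its lever, with the grip at (164,180), is the one to turn. I'm moving behind that grip now.

Call:
{"op": "carry_out", "data": {
  "offset": [
    [-0.4,-3.2,-1.4],
    [-0.4,-3.2,-1.4],
    [-0.4,-3.2,-1.4],
    [0,-3.2,-1.4],
    [0,-3.2,-1.4]
  ],
  "delta_rot": [
    [0,0,0],
    [0,0,0],
    [0,0,0],
    [0,0,0],
    [0,0,0]
  ],
  "fingers": -1
}}

```text
time: 0.52
tool_pos: [0.3281, 0.5322, 0.2432]
tcp_rot: [-0.992, 1.333, 0.992]
wrist_force: [-0.1, -1.1, -0.0]
width: 0.3
```

Call:
{"op": "carry_out", "data": {
  "offset": [
    [0,-3.2,-1.4],
    [0,-3.2,-1.4],
    [0,-3.2,-1.4],
    [0,-3.2,-1.4],
    [0,-3.2,-1.4]
  ],
  "delta_rot": [
    [0,0,0],
    [0,0,0],
    [0,0,0],
    [0,0,0],
    [0,0,0]
  ]
}}

```text
time: 0.93
tool_pos: [0.4612, 0.4188, 0.2427]
tcp_rot: [-0.992, 1.334, 0.992]
wrist_force: [1.0, -1.0, 0.2]
width: 0.0
```

Call:
{"op": "carry_out", "data": {
  "offset": [
    [0,-3.2,-1.2],
    [0,-3.0,-1.1],
    [0,0,0],
    [0,0,0],
    [0,0,0]
  ],
  "delta_rot": [
    [0,0,0],
    [0,0,0],
    [0,0,0],
    [0,0,0],
    [0,0,0]
  ]
}}

```text
time: 1.35
tool_pos: [0.5126, 0.3804, 0.2427]
tcp_rot: [-0.991, 1.335, 0.992]
wrist_force: [0.2, 0.3, 0.1]
width: 0.001
```

```bash
python3 - <<'E'
from h import *
from workcell import *
from scipy.spatial.transform import Rotation as Ro
s=read_state();R=Ro.from_rotvec(s["tcp_rot"]).as_matrix();print(R.round(3),s["tool_pos"],s["width"],s["wrist_force"],s["time"])
p,d=read_camera("wrist");c=get_calibration("wrist");M=np.array(c["mount"])
W=np.eye(4);W[:3,:3]=R;W[:3,3]=s["tool_pos"];V=np.linalg.inv(W@M)
k=dict(c,R=V[:3,:3],t=V[:3,3])
f=lambda X:(lambda y:(y[0]/y[2]*c["fx"]+c["cx"],y[1]/y[2]*c["fy"]+c["cy"]))(k["R"]@X+k["t"])
for X in([.478,.300,.19],[.468,.373,.193]):
    u,v=f(np.array(X));print(u,v)
    if abs(u)<2000 and abs(v)<2000:cv2.circle(p,(int(u),int(v)),4,(0,255,0),1)
cv2.imwrite("pics/w1.png",p[:,:,::-1])
print("to push start, tool cm",R.T@(np.array([.514,.379,.172])-s["tool_pos"])*100,"then push",R.T@(np.array([.448,.367,.172])-[.514,.379,.172])*100)
E
```

```text
[[-0.001 -0.958  0.288]
 [-0.     0.288  0.958]
 [-1.     0.001 -0.001]] [0.51263347 0.38039959 0.2426653 ] 0.0012747811851814496 [0.15857655 0.31849797 0.13335953] 1.35
139.6084268828094 209.5228925214543
246.04473930529872 160.7400339754147
to push start, tool cm [ 7.06634119 -0.18090669 -0.09055344] then push [ 0.00994735  5.97352421 -3.05236131]
```

View pics/w1.png

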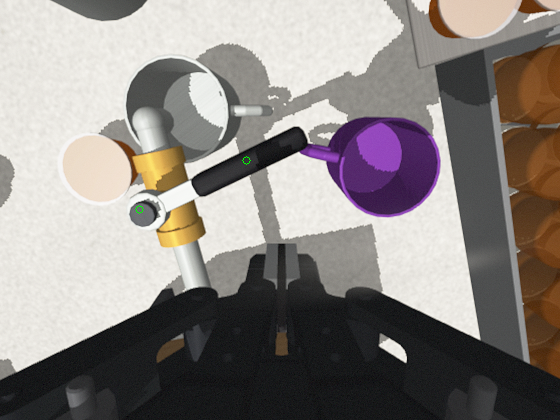

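The wrist view shows the lever grip at (246,160) and the stem at (139,209), both where I computed them. The shut fingers are behind the grip with clear space below. I'm lowering and pushing.

Call:
{"op": "carry_out", "data": {
  "offset": [
    [2,-0.2,-0.1],
    [2,0,0],
    [2,0,0],
    [1.1,0,0],
    [0,0,0]
  ],
  "delta_rot": [
    [0,0,0],
    [0,0,0],
    [0,0,0],
    [0,0,0],
    [0,0,0]
  ]
}}

```text
time: 1.82
tool_pos: [0.5117, 0.3786, 0.1686]
tcp_rot: [-0.994, 1.339, 0.994]
wrist_force: [0.1, -0.7, -0.1]
width: 0.0
```

Call:
{"op": "carry_out", "data": {
  "offset": [
    [0,0.6,-0.3],
    [0,0.6,-0.3],
    [0,0.6,-0.3],
    [0,0.6,-0.3],
    [0,0.6,-0.3]
  ],
  "delta_rot": [
    [0,0,0],
    [0,0,0],
    [0,0,0],
    [0,0,0],
    [0,0,0]
  ]
}}

```text
time: 2.23
tool_pos: [0.4821, 0.3741, 0.1739]
tcp_rot: [-0.991, 1.329, 0.991]
wrist_force: [1.8, 1.8, -0.1]
width: -0.001
```

Call:
{"op": "carry_out", "data": {
  "offset": [
    [0,0.6,-0.3],
    [0,0.6,-0.3],
    [0,0.6,-0.3],
    [0,0.6,-0.3],
    [0,0,0]
  ],
  "delta_rot": [
    [0,0,0],
    [0,0,0],
    [0,0,0],
    [0,0,0],
    [0,0,0]
  ]
}}

```text
time: 2.65
tool_pos: [0.4537, 0.3682, 0.1721]
tcp_rot: [-0.992, 1.335, 0.992]
wrist_force: [1.1, -0.0, 0.1]
width: 0.0
```

```bash
cat > w.py <<'E'
from h import *
from workcell import *
from scipy.spatial.transform import Rotation as Ro
import sys
s=read_state();R=Ro.from_rotvec(s["tcp_rot"]).as_matrix();print(s["tool_pos"],s["wrist_force"],s["time"])
p,d=read_camera("wrist");c=get_calibration("wrist");M=np.array(c["mount"])
W=np.eye(4);W[:3,:3]=R;W[:3,3]=s["tool_pos"];V=np.linalg.inv(W@M);k=dict(c,R=V[:3,:3],t=V[:3,3])
cv2.imwrite(f"pics/{sys.argv[1]}.png",p[:,:,::-1])
P=pts(k,d);r=np.hypot(P[...,0]-.478,P[...,1]-.300)
m=(p.max(2)<70)&(d>0)&(abs(P[...,2]-.19)<.008)&(r>.03)&(r<.12)&(np.hypot(P[...,0]-s["tool_pos"][0],P[...,1]-s["tool_pos"][1])>(.03 if s["tool_pos"][2]<.22 else 0))
q=P[m];g=q.mean(0);print(m.sum(),g,"from stem: world deg",np.degrees(np.arctan2(-(g[0]-.478),g[1]-.3)),"valve deg +4;",cv2.minAreaRect(q[:,:2].astype(np.float32)))
E
python3 w.py w2
```

```text
[0.45367504 0.36815475 0.17212791] [ 1.06940358 -0.00371674  0.14311455] 2.65
2269 [0.41882461 0.37367706 0.19169235] from stem: world deg 38.77047436217534 valve deg +4; ((0.4321867823600769, 0.3602275252342224), (0.013891997747123241, 0.06846228986978531), 39.501468658447266)
```

View pics/w2.png

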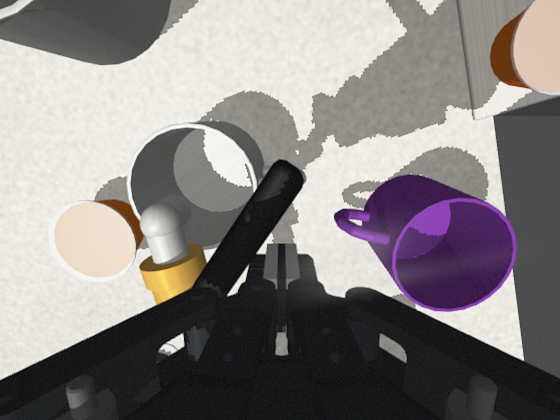

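The lever measures 39° in world, so the valve is at about 43°, inside the band. The picture shows the grip from (200,290) to (290,170), with the fingers behind it. I'm backing off and raising.

Call:
{"op": "carry_out", "data": {
  "offset": [
    [0,-1.0,0.5],
    [0,-1.5,0.6],
    [0,-1.5,0],
    [0,0,0],
    [-1.5,0,0]
  ],
  "delta_rot": [
    [0,0,0],
    [0,0,0],
    [0,0,0],
    [0,0,0],
    [0,0,0]
  ]
}}

```text
time: 3.12
tool_pos: [0.4959, 0.3657, 0.1833]
tcp_rot: [-0.991, 1.342, 0.992]
wrist_force: [-1.2, -0.4, -0.4]
width: 0.004
```

Call:
{"op": "carry_out", "data": {
  "offset": [
    [-2.5,0,0],
    [-2.5,0,0],
    [-2.5,0,0],
    [-2,0,0],
    [0,0,0]
  ],
  "delta_rot": [
    [0,0,0],
    [0,0,0],
    [0,0,0],
    [0,0,0],
    [0,0,0]
  ]
}}

```text
time: 3.53
tool_pos: [0.4992, 0.3688, 0.2879]
tcp_rot: [-0.99, 1.325, 0.99]
wrist_force: [0.2, -0.0, 1.2]
width: 0.001
```

Call:
{"op": "carry_out", "data": {
  "offset": [
    [0,0,0],
    [0,0,0],
    [0,0,0],
    [0,0,0],
    [0,0,0]
  ],
  "delta_rot": [
    [0,0,0],
    [0,0,0],
    [0,0,0],
    [0,0,0],
    [0,0,0]
  ]
}}

```text
time: 3.95
tool_pos: [0.4961, 0.3672, 0.2805]
tcp_rot: [-0.992, 1.336, 0.992]
wrist_force: [-0.4, -0.1, -0.2]
width: 0.003
```

```bash
python3 w.py w3; python3 - <<'E'
from h import *
from workcell import *
p,d=read_camera("top");c=get_calibration("top");print("spare",lever(c,p,d,(350,145,402,180)))
cv2.imwrite("pics/top2.png",p[:,:,::-1])
E
```

```text
[0.49612693 0.36718415 0.28053656] [-0.42320302 -0.13905167 -0.19301641] 3.95
2162 [0.43379848 0.3591605  0.1922654 ] from stem: world deg 36.76509449416842 valve deg +4; ((0.4344366490840912, 0.35785219073295593), (0.013979213312268257, 0.07376062124967575), 39.542823791503906)
spare (np.int64(158), array([ 0.51257455, -0.14544615,  0.19134348]), ((0.5133221745491028, -0.14525140821933746), (0.012301190756261349, 0.0722326710820198), 7.0382890701293945))
```

View pics/w3.png

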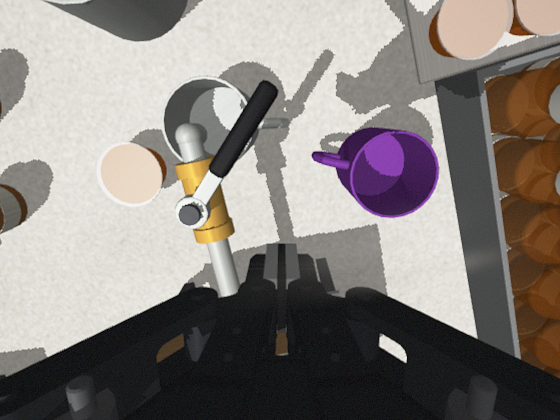

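The view shows the lever from the stem (190,213) to the grip end (262,95), about 46° off the pipe, so the valve is at about 43°. The jug is still under the spout and the gripper is clear.

```bash
python3 -c "
from workcell import *
finish_job()"
```

```text
the job is handed in; nothing more can be done
```

I turned the lever over the small steel jug to about half open by pushing it with the shut fingers, then backed off, raised the gripper clear and handed the job in.

- **Valve angle:** three estimates after release gave about 41°, 43° and 43.5°. They differ by about 3°, mostly from how well I located the stem, but all are within 45 ± 11°.
- **Other lever:** its grip measured within 1 mm of where it began.
- **Jug:** it looks upright and still under the spout in the last wrist picture, but I did not measure its position again.
- **Forces and time:** the wrist force read about 2 N at most in the readings after each move, and the job took about 4 s of robot time.

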